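Knock a sanded end cap out of its nest

TASK

The round walnut end cap is stuck in its sanding nest with nothing to grip. Lift the round nest's knockout rod by its black knob to push the cap well up out of the pocket, then take the cap and stand it upright in the plywood tray, setting it down rather than dropping it. Leave the square nest's knockout rod alone.

Things in the scene. Friction and masses are not known exactly. Their poses are not given: they have to be found in the camera images.
- cap: Upright dark walnut cylinder, 44 mm across, 44 high, 45 g. Origin: centre of underside, z up. It starts in the 46 mm deep round pocket (1.5 mm play all round) of an 84 x 84 mm aluminium block, top face 118 mm above the bench; the cap's top is 2 mm below that face. Two spring plungers in the wall pinch it with about 4 N each until it is lifted some 40 mm.
- round_nest_knob (a point): Centre of the black knob (26 mm across, 20 high, upright, on a 12 mm post) of the round nest's knockout rod; 122 mm above the bench when down, 110 mm from the pocket's axis, on the side away from the robot. x: from pocket to knob, z up. Slides straight up 36 mm to a stop, the cap rising with it (34 mm proud at the stop). Takes 15 to 20 N; stays where left.
- square_nest_knob (a point): Centre of the like knob of the other nest, identical but for its square pocket with a square 40 mm walnut block in it. Not to be lifted. Which nest stands left and which right varies. Axes and sizes as for the round nest's knob.
- tray: Square open plywood tray, 140 x 140 mm outside, walls 5 mm thick and 22 mm high over all, inner floor 5 mm above the bench, empty, loose on the bench (0.9 kg), between the two nests. Origin at the centre of its underside, x and y along its sides, z up.

How it is judged:
On the way:
1. the round nest's knockout rod has been lifted at least 22 mm and has pushed the cap at least 20 mm up in its pocket, before the fingers touch the cap (height (world z) of round_nest_knob above 0.144 m and height (world z) of cap above 0.092 m and horizontal distance between cap and round_nest_knob between 0.1 and 0.12 m and angle between cap's own z axis and vertical below 0.17 rad and contact force between cap and the fingers below 0.1 N), for 0.2 s.
At the end, for the whole second after the job is handed in: The cap stands upright (within 10 degrees, right way up) on the tray's floor, inside its walls, at rest, and the tray sits flat on the bench. The knockout rod may stay up or be down (x of cap in the frame of tray between -0.05 and 0.05 m and y of cap in the frame of tray between -0.05 and 0.05 m and z of cap in the frame of tray between 0 and 0.012 m and angle between cap's own z axis and vertical below 0.17 rad and angle between tray's own z axis and vertical below 0.1 rad and height (world z) of tray below 0.01 m and linear speed of cap below 0.02 m/s); the robot touches nothing.
It fails at once if the square nest's knockout rod is lifted more than 10 mm (distance of square_nest_knob from where it was at the start of the episode above 0.01 m).
It fails at once if the cap falls free of the fingers faster than 0.7 m/s (a drop of some 25 mm) (linear speed of cap above 0.7 m/s and contact force between cap and the fingers below 0.05 N).
It also fails if it takes over 51 s, if anything falls off the work surface, if the arm or the gripper's body presses on something with over 40 N, if the wrist force passes 120 N, or if a joint passes its speed limit or range.

ROBOT

A 6-joint arm with a two-finger parallel gripper is mounted at the origin on the work surface. World frame = base frame: x ahead of the robot, y to its left, z up, the work surface at z = 0. Lengths are in m, angles in rad, forces in N, time in s.
With the tool pointing down it reaches from about 0.375 to 0.975 m from the base axis. Payload 3.8 kg.
Tool frame: the origin (TCP) lies midway between the tips of the shut fingers; the grasp point (between the pads) lies 19 mm behind it; z points along the fingers, y is the line along which they close (so a half turn about z gives the same grasp; the last joint's range is limited). The gripper opens to 85 mm and grips with 20 to 120 N. Pads are 22 mm wide; open, the fingers measure 114 mm over their backs; the gripper's body (76 mm by 85 mm) begins 54 mm behind the grasp point. The pads swing forward as they close: fully open they stand 13 mm farther back than shut.
Start: joints at [-1.369, 0.264, 1.604, -0, 1.274, -0.037], TCP at [0.16, -0.656, 0.231] pointing down, gripper open.
Joint ranges: [-2.63, 2.63], [-0.94, 2.18], [0.31, 2.57], [-1.31, 4.45], [0, 2.66], [-2.55, 2.55]. Speed limits (rad/s): [2.57, 2.57, 3.14, 3.14, 3.14, 3.14].

INTERFACE

Orientations are given as a rotation vector (axis times angle).
In Python, from workcell import bot, imaging gives the robot as it stands.
- The arm moves only by the tool step_arm, never from a script. Its argument "series" is a list of rows, each an object of numbers: "grip": the closure, from -1 (fully open) to 1 (shut); "x", "y", "z": the shift along the tool's x, y, z normalised to -1 to 1, where 1 is 500 mm; "ax", "ay", "az": the turn, a rotation vector about the tool's x, y, z normalised to -1 to 1, where 1 is 30 degrees. A call has 1 to 12 rows; each row is the pose to reach, as a shift and turn from the pose commanded when the call began, along the tool's axes at that moment; what a row does not reach only later rows make up. A row lasts 1/10 s, in which the tool goes at most 50 mm and 8.59 degrees, less where a joint would pass 70% of its speed; a pose out of reach is approached as far as the arm can. A call with a number of a shift or a turn outside -1 to 1 is refused whole. A call with a gripper value outside its range is refused whole. The fingers move at their own pace and stop on an object; "force" is the grip in N (left out, the last holds). Time passes only in rows, so rows that repeat a pose let the fingers close. It gives the time, the measured TCP pose, the force, the opening and the grip force at its end, in the units of the state.
- bot.read_state(): the state, without advancing time (a new reading comes with each control period).
- imaging.read_camera(name): name is "scene" or "top" or "wrist"; returns a dict with "img" (400x640x3 uint8, red, green, blue), "fx", "fy", "cx", "cy" (pixels), "R" (3x3) and "t" (3): a world point X has camera coordinates R X + t. Camera axes: x right, y down, z forward; pixel columns grow to the right and rows downward; lengths in m; the calibration is good to about 2 mm. A picture is of the moment at which its call begins. There is no depth.
- bot.finish_job(): hands the job in; it is judged then, once.
The state is a dict: "time": time; "q": joint angles; "joint_vel": joint speeds; "joint_torque": joint torques, N m; "tool_pos": TCP position; "tcp_rot": TCP orientation; "wrist_force": force on the tool from outside, world axes, zero at the start; "torque": the same for the moment, N m; "width": opening from 0.0 (shut) to 1.0 (fully open); "grip_force": force on a finger pad.
Only numpy, scipy, OpenCV 4.12 (cv2) and the standard library are available. Lean on these libraries where they do the work, as an engineer would, in place of code of your own. Each camera call takes 0.05 s, during which the arm holds its last target. There are 200 camera calls.

## Working session

There is one attempt and no reset: what is moved stays moved. The work goes in short steps, Python scripts to look and compute and a tool call to move; the robot and the scene stay as the last step left them, time stands still between calls to the robot, and variables do not carry over. Pictures are saved under pics/ and viewed, at most 10 in all, crops included, and the job is handed in when it is done.

Besides the shell and the picture viewer there is one more tool, called after "Call:" by a JSON object that holds its "op" and its "data". step_arm: Moves the arm, as the interface text tells. Scaled input: -1 to 1 covers 500 mm each way for a shift and 30 degrees each way for a turn. Its arguments: {"type":"object","properties":{"series":{"type":"array","items":{"type":"object","properties":{"grip":{"type":"number"},"x":{"type":"number","minimum":-1,"maximum":1},"y":{"type":"number","minimum":-1,"maximum":1},"z":{"type":"number","minimum":-1,"maximum":1},"ax":{"type":"number","minimum":-1,"maximum":1},"ay":{"type":"number","minimum":-1,"maximum":1},"az":{"type":"number","minimum":-1,"maximum":1}}}},"force":{"type":"number"}},"required":["series"]}

```bash
mkdir -p pics
python3 - <<'E'
from workcell import bot, imaging
import cv2,numpy as np
for n in("top","scene"):
    c=imaging.read_camera(n); cv2.imwrite(f"pics/{n}0.png",c["img"][:,:,::-1])
    np.savez(f"{n}0.npz",**c); print(n,c["fx"],c["cx"],c["cy"],c["R"].round(3).tolist(),c["t"].round(3))
s=bot.read_state();print(s)
E
```

```text
top 408.3528615620497 319.9175740768132 194.0011845912925 [[0.024, -1.0, 0.008], [-0.987, -0.025, -0.158], [0.159, -0.004, -0.987]] [-0.016  0.564  0.888]
scene 377.8625321054804 318.3187849378291 198.91262675573205 [[-0.847, 0.531, -0.013], [0.364, 0.563, -0.742], [-0.386, -0.633, -0.67]] [ 0.483 -0.107  1.022]
{'time': 0.1, 'q': array([-1.36891720e+00,  2.64717874e-01,  1.60527138e+00,  1.24979250e-05,
        1.27371263e+00, -3.69102338e-02]), 'joint_vel': array([ 0.00148395, -0.00030402, -0.00250854,  0.00088068,  0.00021158,
       -0.00167564]), 'joint_torque': array([ 1.35890637e-04, -5.16705287e+01, -3.68590271e+01, -6.14856390e-05,
        6.25978821e-03,  1.99204288e-05]), 'tool_pos': array([ 0.15951419, -0.6551799 ,  0.23004121]), 'tcp_rot': array([-3.1171400e+00, -3.7394271e-01,  2.5410338e-04]), 'wrist_force': array([ 0.20346284, -0.3250034 , -0.75010613]), 'torque': array([0.02847997, 0.00726469, 0.02361302]), 'grip_force': 0.0, 'width': 1.0026823229261743}
```

View pics/top0.png

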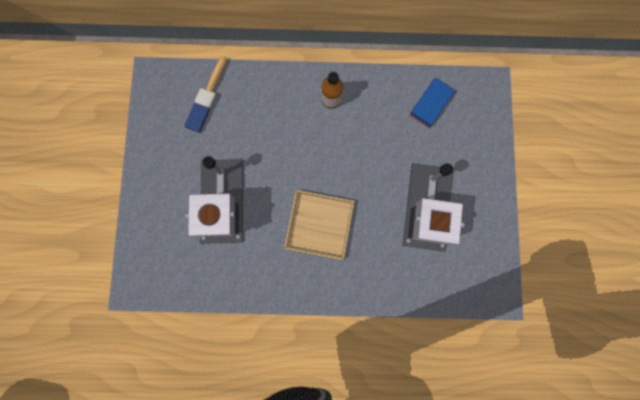

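View pics/scene0.png

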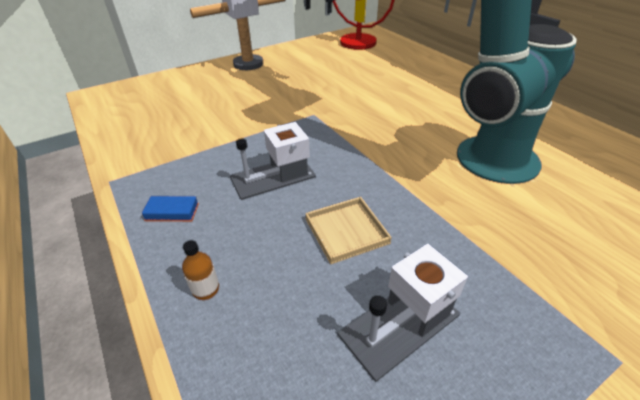

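The top view shows the round cap at about (209,214) with its knob at (209,162), the tray at (320,225), and the square nest on the right at (440,221). In the scene view the round nest is the near one: cap (430,272), knob (377,305).

```bash
cat > h.py <<'E'
import numpy as np,cv2
def ray(c,u,v,z):
    R,t=c["R"],c["t"]; C=-R.T@t
    d=R.T@np.array([(u-c["cx"])/c["fx"],(v-c["cy"])/c["fy"],1]); return C+d*(z-C[2])/d[2]
def blob(c,m,box):
    x0,y0,x1,y1=box; k=np.zeros(m.shape,np.uint8); k[y0:y1,x0:x1]=m[y0:y1,x0:x1]
    n,l,s,ce=cv2.connectedComponentsWithStats(k); i=1+np.argmax(s[1:,4]); return ce[i],s[i]
E
python3 - <<'E'
import numpy as np,cv2
from h import *
for n,bc,bk in(("top",(195,200,225,230),(200,152,218,172)),("scene",(410,255,450,290),(362,288,392,318))):
    c=dict(np.load(n+"0.npz")); im=c["img"].astype(int); hsv=cv2.cvtColor(c["img"],cv2.COLOR_RGB2HSV)
    p,s=blob(c,(hsv[...,1]>90)&(hsv[...,2]<190),bc); print(n,"cap",p,s,ray(c,*p,.116))
    p,s=blob(c,im.max(2)<45,bk); print("knob",p,s,ray(c,*p,.122), ray(c,*p,.126))
    if n=="top":
        m=((hsv[...,1]>60)&(hsv[...,0]<30)).astype(np.uint8); 
        p,s=blob(c,m,(275,180,365,265)); k=np.zeros_like(m);k[180:265,275:365]=m[180:265,275:365]
        r=cv2.minAreaRect(cv2.findNonZero(k)); print("tray",r); print([ray(c,*q,.022).round(3) for q in cv2.boxPoints(r)],ray(c,*r[0],.022))
E
```

```text
top cap [208.96959459 214.17567568] [200 205  19  19 296] [0.50406591 0.22837364 0.116     ]
knob [208.93877551 162.29591837] [203 157  13  11  98] [0.61353127 0.23423215 0.122     ] [0.6125956  0.23312934 0.126     ]
tray ((319.1958923339844, 224.34683227539062), (60.95176696777344, 60.577537536621094), 10.784297943115234)
[array([0.439, 0.078, 0.022]), array([0.578, 0.056, 0.022]), array([ 0.555, -0.084,  0.022]), array([ 0.417, -0.06 ,  0.022])] [ 0.49655415 -0.00250023  0.022     ]
scene cap [428.85230024 272.57384988] [416 263  27  20 413] [0.50205147 0.22845151 0.116     ]
knob [377.39130435 305.95652174] [370 297  16  19 253] [0.61239112 0.2345189  0.122     ] [0.61427469 0.23629019 0.126     ]
```

```bash
cat >> h.py <<'E'
from scipy.spatial.transform import Rotation as Ro
def go(p,yaw=None):
    from workcell import bot
    s=bot.read_state(); R=Ro.from_rotvec(s["tcp_rot"]); d=R.inv().apply(np.array(p)-s["tool_pos"])
    print("t",round(s["time"],2),"pos",s["tool_pos"].round(4),"xyz",(d/.5).round(4),"F",s["wrist_force"].round(1),"w",s["width"].round(3),"q",s["q"].round(2))
    if yaw is not None:
        T=Ro.from_matrix([[np.cos(yaw),np.sin(yaw),0],[np.sin(yaw),-np.cos(yaw),0],[0,0,-1]])
        print("a",(np.degrees((R.inv()*T).as_rotvec())/30).round(4))
E
python3 -c "
from h import *
go([.385,-.21,.231],.053);go([.613,.234,.231])"
```

```text
Traceback (most recent call last):
  File "h.py", line 12, in go
    print("t",round(s["time"],2),"pos",s["tool_pos"].round(4),"xyz",(d/.5).round(4),"F",s["wrist_force"].round(1),"w",s["width"].round(3),"q",s["q"].round(2))
                                                                                                                      ^^^^^^^^^^^^^^^^
AttributeError: 'float' object has no attribute 'round'
```

```bash
sed -i 's/s\["width"\].round(3)/round(s["width"],3)/' h.py
python3 -c "
from h import *
go([.385,-.21,.231],.053);go([.613,.234,.231])"
```

```text
t 0.1 pos [ 0.1595 -0.6552  0.23  ] xyz [ 6.488e-01 -7.584e-01 -3.000e-04] F [ 0.2 -0.3 -0.8] w 1.003 q [-1.37  0.26  1.61  0.    1.27 -0.04]
a [-4.000e-03  2.000e-04  3.548e-01]
t 0.1 pos [ 0.1595 -0.6552  0.23  ] xyz [ 1.3019e+00 -1.5134e+00  1.4000e-03] F [ 0.2 -0.3 -0.8] w 1.003 q [-1.37  0.26  1.61  0.    1.27 -0.04]
```

Call:
{"op": "step_arm", "data": {"series": [{"x":0.65,"y":-0.76,"z":0,"az":0.355,"grip":-1},{"x":0.65,"y":-0.76,"z":0,"az":0.355,"grip":-1},{"x":0.65,"y":-0.76,"z":0,"az":0.355,"grip":-1},{"x":0.65,"y":-0.76,"z":0,"az":0.355,"grip":-1},{"x":0.65,"y":-0.76,"z":0,"az":0.355,"grip":-1},{"x":0.65,"y":-0.76,"z":0,"az":0.355,"grip":-1},{"x":0.65,"y":-0.76,"z":0,"az":0.355,"grip":-1},{"x":0.65,"y":-0.76,"z":0,"az":0.355,"grip":-1},{"x":0.65,"y":-0.76,"z":0,"az":0.355,"grip":-1},{"x":0.65,"y":-0.76,"z":0,"az":0.355,"grip":-1},{"x":0.65,"y":-0.76,"z":0,"az":0.355,"grip":-1},{"x":0.65,"y":-0.76,"z":0,"az":0.355,"grip":-1}]}}

```text
validation failed for argument at $.se...
```

```bash
python3 -c "
from h import *
go([.613,.234,.231],.053)"
```

```text
t 0.1 pos [ 0.1595 -0.6552  0.23  ] xyz [ 1.3019e+00 -1.5134e+00  1.4000e-03] F [ 0.2 -0.3 -0.8] w 1.003 q [-1.37  0.26  1.61  0.    1.27 -0.04]
a [-4.000e-03  2.000e-04  3.548e-01]
```

The call was refused and the message is cut off, so I'll try a single row with every field filled in.

Call:
{"op": "step_arm", "data": {"series": [{"x":0.1,"y":-0.1,"z":0.0,"ax":0.0,"ay":0.0,"az":0.1,"grip":-1.0}]}}

```text
time: 0.2
tool_pos: [0.1834, -0.6159, 0.2298]
tcp_rot: [3.128, 0.284, -0.002]
wrist_force: [1.3, 0.2, -0.7]
width: 1.0
grip_force: 0.0
```

```bash
python3 -c "
from h import *
go([.385,-.21,.231],.053)"
```

```text
t 0.2 pos [ 0.1834 -0.6159  0.2298] xyz [ 0.543  -0.7259 -0.0038] F [ 1.3  0.2 -0.7] w 1.0 q [-1.32  0.2   1.68 -0.    1.26  0.07]
a [0.0016 0.0031 0.245 ]
```

Call:
{"op": "step_arm", "data": {"series": [{"x":0.54,"y":-0.72,"z":0.0,"ax":0.0,"ay":0.0,"az":0.25,"grip":-1.0},{"x":0.54,"y":-0.72,"z":0.0,"ax":0.0,"ay":0.0,"az":0.25,"grip":-1.0},{"x":0.54,"y":-0.72,"z":0.0,"ax":0.0,"ay":0.0,"az":0.25,"grip":-1.0},{"x":0.54,"y":-0.72,"z":0.0,"ax":0.0,"ay":0.0,"az":0.25,"grip":-1.0},{"x":0.54,"y":-0.72,"z":0.0,"ax":0.0,"ay":0.0,"az":0.25,"grip":-1.0},{"x":0.54,"y":-0.72,"z":0.0,"ax":0.0,"ay":0.0,"az":0.25,"grip":-1.0},{"x":0.54,"y":-0.72,"z":0.0,"ax":0.0,"ay":0.0,"az":0.25,"grip":-1.0},{"x":0.54,"y":-0.72,"z":0.0,"ax":0.0,"ay":0.0,"az":0.25,"grip":-1.0},{"x":0.54,"y":-0.72,"z":0.0,"ax":0.0,"ay":0.0,"az":0.25,"grip":-1.0},{"x":0.54,"y":-0.72,"z":0.0,"ax":0.0,"ay":0.0,"az":0.25,"grip":-1.0}]}}

```text
time: 1.2
tool_pos: [0.3859, -0.204, 0.2309]
tcp_rot: [-3.137, -0.099, -0.001]
wrist_force: [-0.3, 0.4, 0.8]
width: 0.998
grip_force: 0.0
```

```bash
python3 -c "
from h import *
go([.613,.234,.231],.053)"
```

```text
t 1.2 pos [ 0.3859 -0.204   0.2309] xyz [ 0.5086 -0.8456  0.0025] F [-0.3  0.4  0.8] w 0.998 q [-0.55 -0.2   2.08  0.    1.26  0.96]
a [-0.0048 -0.0016  0.0194]
```

Call:
{"op": "step_arm", "data": {"series": [{"x":0.51,"y":-0.85,"z":0.0,"ax":0.0,"ay":0.0,"az":0.02,"grip":-1.0},{"x":0.51,"y":-0.85,"z":0.0,"ax":0.0,"ay":0.0,"az":0.02,"grip":-1.0},{"x":0.51,"y":-0.85,"z":0.0,"ax":0.0,"ay":0.0,"az":0.02,"grip":-1.0},{"x":0.51,"y":-0.85,"z":0.0,"ax":0.0,"ay":0.0,"az":0.02,"grip":-1.0},{"x":0.51,"y":-0.85,"z":0.0,"ax":0.0,"ay":0.0,"az":0.02,"grip":-1.0},{"x":0.51,"y":-0.85,"z":0.0,"ax":0.0,"ay":0.0,"az":0.02,"grip":-1.0},{"x":0.51,"y":-0.85,"z":0.0,"ax":0.0,"ay":0.0,"az":0.02,"grip":-1.0},{"x":0.51,"y":-0.85,"z":0.0,"ax":0.0,"ay":0.0,"az":0.02,"grip":-1.0},{"x":0.51,"y":-0.85,"z":0.0,"ax":0.0,"ay":0.0,"az":0.02,"grip":-1.0},{"x":0.51,"y":-0.85,"z":0.0,"ax":0.0,"ay":0.0,"az":0.02,"grip":-1.0},{"x":0.51,"y":-0.85,"z":0.0,"ax":0.0,"ay":0.0,"az":0.02,"grip":-1.0},{"x":0.51,"y":-0.85,"z":0.0,"ax":0.0,"ay":0.0,"az":0.02,"grip":-1.0}]}}

```text
time: 2.4
tool_pos: [0.6153, 0.229, 0.2299]
tcp_rot: [3.139, 0.073, -0.003]
wrist_force: [-0.9, -1.3, -0.5]
width: 0.999
grip_force: 0.0
```

```bash
python3 -c "
from h import *
from workcell import imaging
c=imaging.read_camera('wrist');cv2.imwrite('pics/w1.png',c['img'][:,:,::-1]);np.savez('w1.npz',**c)
go([.613,.234,.101],.053)"
```

```text
t 2.45 pos [0.615  0.2281 0.2302] xyz [-0.0029 -0.0123  0.2585] F [-0.1  0.2 -0.3] w 0.999 q [ 0.32  0.23  1.65 -0.    1.27  1.84]
a [ 0.0025  0.0037 -0.0151]
```

View pics/w1.png

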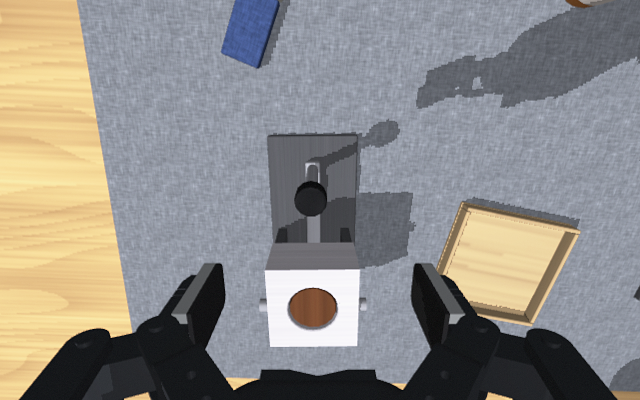

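The wrist view shows the knob at (311,199), the cap at (312,308), and the tray at lower right. I'll refine the positions from it.

Run:
```python
from h import *
c=dict(np.load("w1.npz")); im=c["img"].astype(int); hsv=cv2.cvtColor(c["img"],cv2.COLOR_RGB2HSV)
p,s=blob(c,im.max(2)<50,(290,175,332,220)); print("knob",p,s,ray(c,*p,.122),ray(c,*p,.128))
p,s=blob(c,(hsv[...,1]>90)&(hsv[...,2]<200),(280,280,345,335)); print("cap",p,s,ray(c,*p,.116))
print((-c["R"].T@c["t"]).round(3)); C=c["R"]@np.array([.613,.234,.122])+c["t"]; print(c["fx"]*C[0]/C[2]+c["cx"],c["fy"]*C[1]/C[2]+c["cy"])
```

```text
knob [310.63028953 198.28953229] [295 181  32  35 898] [0.61373613 0.23387041 0.122     ] [0.61576478 0.23383775 0.128     ]
cap [312.45377558 306.74311927] [ 290  288   46   39 1417] [0.50556759 0.22802795 0.116     ]
[0.698 0.233 0.372]
310.43360028419585 199.1473568985038
```

Call:
{"op": "step_arm", "data": {"series": [{"x":-0.003,"y":-0.012,"z":0.05,"ax":0.0,"ay":0.0,"az":-0.015,"grip":-1.0},{"x":-0.003,"y":-0.012,"z":0.11,"ax":0.0,"ay":0.0,"az":-0.015,"grip":-1.0},{"x":-0.003,"y":-0.012,"z":0.17,"ax":0.0,"ay":0.0,"az":-0.015,"grip":-1.0},{"x":-0.003,"y":-0.012,"z":0.22,"ax":0.0,"ay":0.0,"az":-0.015,"grip":-1.0},{"x":-0.003,"y":-0.012,"z":0.26,"ax":0.0,"ay":0.0,"az":-0.015,"grip":-1.0},{"x":-0.003,"y":-0.012,"z":0.26,"ax":0.0,"ay":0.0,"az":-0.015,"grip":-1.0},{"x":-0.003,"y":-0.012,"z":0.26,"ax":0.0,"ay":0.0,"az":-0.015,"grip":-1.0}]}}

```text
time: 3.15
tool_pos: [0.6132, 0.2335, 0.1016]
tcp_rot: [3.14, 0.081, -0.001]
wrist_force: [-0.3, -0.1, 0.1]
width: 1.002
grip_force: 0.0
```

```bash
python3 -c "
from h import *
go([.613,.234,.101],.053)"
```

```text
t 3.15 pos [0.6132 0.2335 0.1016] xyz [-0.0003 -0.001   0.0011] F [-0.3 -0.1  0.1] w 1.002 q [ 0.33  0.33  1.77 -0.    1.04  1.85]
a [ 0.0008  0.0012 -0.0031]
```

Call:
{"op": "step_arm", "data": {"force": 90, "series": [{"x":0.0,"y":0.0,"z":0.0,"ax":0.0,"ay":0.0,"az":0.0,"grip":1.0},{"x":0.0,"y":0.0,"z":0.0,"ax":0.0,"ay":0.0,"az":0.0,"grip":1.0},{"x":0.0,"y":0.0,"z":0.0,"ax":0.0,"ay":0.0,"az":0.0,"grip":1.0},{"x":0.0,"y":0.0,"z":0.0,"ax":0.0,"ay":0.0,"az":0.0,"grip":1.0},{"x":0.0,"y":0.0,"z":0.0,"ax":0.0,"ay":0.0,"az":0.0,"grip":1.0},{"x":0.0,"y":0.0,"z":0.0,"ax":0.0,"ay":0.0,"az":0.0,"grip":1.0},{"x":0.0,"y":0.0,"z":0.0,"ax":0.0,"ay":0.0,"az":0.0,"grip":1.0},{"x":0.0,"y":0.0,"z":0.0,"ax":0.0,"ay":0.0,"az":0.0,"grip":1.0},{"x":0.0,"y":0.0,"z":0.0,"ax":0.0,"ay":0.0,"az":0.0,"grip":1.0},{"x":0.0,"y":0.0,"z":0.0,"ax":0.0,"ay":0.0,"az":0.0,"grip":1.0}]}}

```text
time: 4.15
tool_pos: [0.614, 0.2347, 0.1025]
tcp_rot: [3.14, 0.084, 0.002]
wrist_force: [-2.4, -1.9, 6.0]
width: 0.275
grip_force: 87.8
```

Call:
{"op": "step_arm", "data": {"series": [{"x":0.0,"y":0.0,"z":-0.01,"ax":0.0,"ay":0.0,"az":0.0,"grip":1.0},{"x":0.0,"y":0.0,"z":-0.02,"ax":0.0,"ay":0.0,"az":0.0,"grip":1.0},{"x":0.0,"y":0.0,"z":-0.03,"ax":0.0,"ay":0.0,"az":0.0,"grip":1.0},{"x":0.0,"y":0.0,"z":-0.04,"ax":0.0,"ay":0.0,"az":0.0,"grip":1.0},{"x":0.0,"y":0.0,"z":-0.05,"ax":0.0,"ay":0.0,"az":0.0,"grip":1.0},{"x":0.0,"y":0.0,"z":-0.06,"ax":0.0,"ay":0.0,"az":0.0,"grip":1.0},{"x":0.0,"y":0.0,"z":-0.068,"ax":0.0,"ay":0.0,"az":0.0,"grip":1.0},{"x":0.0,"y":0.0,"z":-0.07,"ax":0.0,"ay":0.0,"az":0.0,"grip":1.0},{"x":0.0,"y":0.0,"z":-0.07,"ax":0.0,"ay":0.0,"az":0.0,"grip":1.0},{"x":0.0,"y":0.0,"z":-0.07,"ax":0.0,"ay":0.0,"az":0.0,"grip":1.0},{"x":0.0,"y":0.0,"z":-0.07,"ax":0.0,"ay":0.0,"az":0.0,"grip":1.0}]}}

```text
time: 5.25
tool_pos: [0.6138, 0.2346, 0.1334]
tcp_rot: [3.14, 0.083, 0.0]
wrist_force: [6.4, 0.5, -11.2]
width: 0.28
grip_force: 88.9
```

```bash
python3 -c "
from h import *
from workcell import imaging
c=imaging.read_camera('scene');cv2.imwrite('pics/s2.png',cv2.resize(c['img'][180:380,280:540,::-1],(780,600)))
go([.613,.234,.139],.053)"
```

```text
t 5.3 pos [0.6138 0.2346 0.1334] xyz [-0.0017  0.0012 -0.0111] F [  7.6  -1.1 -11.7] w 0.274 q [ 0.33  0.3   1.74 -0.    1.1   1.85]
a [0.0018 0.     0.0002]
```

View pics/s2.png

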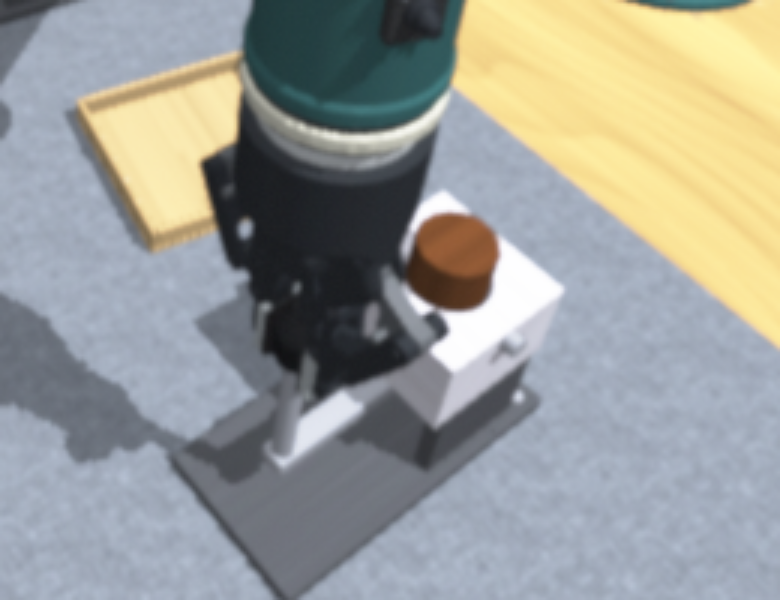

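The cap now stands well proud of the block (crop at 455,260). I'll lift slightly more, then release.

Call:
{"op": "step_arm", "data": {"series": [{"x":0.0,"y":0.0,"z":-0.004,"ax":0.0,"ay":0.0,"az":0.0,"grip":1.0},{"x":0.0,"y":0.0,"z":-0.008,"ax":0.0,"ay":0.0,"az":0.0,"grip":1.0},{"x":0.0,"y":0.0,"z":-0.008,"ax":0.0,"ay":0.0,"az":0.0,"grip":1.0},{"x":0.0,"y":0.0,"z":-0.008,"ax":0.0,"ay":0.0,"az":0.0,"grip":1.0}]}}

```text
time: 5.7
tool_pos: [0.6138, 0.2346, 0.1373]
tcp_rot: [3.139, 0.083, -0.0]
wrist_force: [5.6, 0.1, -10.6]
width: 0.275
grip_force: 88.9
```

Call:
{"op": "step_arm", "data": {"series": [{"x":0.0,"y":0.0,"z":0.002,"ax":0.0,"ay":0.0,"az":0.0,"grip":-1.0},{"x":0.0,"y":0.0,"z":0.002,"ax":0.0,"ay":0.0,"az":0.0,"grip":-1.0},{"x":0.0,"y":0.0,"z":0.002,"ax":0.0,"ay":0.0,"az":0.0,"grip":-1.0},{"x":0.0,"y":0.0,"z":0.002,"ax":0.0,"ay":0.0,"az":0.0,"grip":-1.0},{"x":0.0,"y":0.0,"z":0.002,"ax":0.0,"ay":0.0,"az":0.0,"grip":-1.0},{"x":0.0,"y":0.0,"z":0.002,"ax":0.0,"ay":0.0,"az":0.0,"grip":-1.0},{"x":0.0,"y":0.0,"z":0.002,"ax":0.0,"ay":0.0,"az":0.0,"grip":-1.0},{"x":0.0,"y":0.0,"z":0.002,"ax":0.0,"ay":0.0,"az":0.0,"grip":-1.0}]}}

```text
time: 6.5
tool_pos: [0.6135, 0.2351, 0.1394]
tcp_rot: [-3.14, -0.083, -0.0]
wrist_force: [-0.4, -0.2, -0.5]
width: 0.998
grip_force: 0.0
```

```bash
python3 -c "
from h import *
go([.613,.234,.26],.053)"
```

```text
t 6.5 pos [0.6135 0.2351 0.1394] xyz [-0.001   0.0022 -0.2413] F [-0.4 -0.2 -0.5] w 0.998 q [0.33 0.3  1.74 0.   1.11 1.85]
a [-0.0001 -0.0001 -0.0001]
```

Next I go up and back until the tool is above the cap, then look.

Call:
{"op": "step_arm", "data": {"series": [{"x":0.0,"y":0.0,"z":-0.1,"ax":0.0,"ay":0.0,"az":0.0,"grip":-1.0},{"x":0.0,"y":0.0,"z":-0.2,"ax":0.0,"ay":0.0,"az":0.0,"grip":-1.0},{"x":0.0,"y":0.0,"z":-0.24,"ax":0.0,"ay":0.0,"az":0.0,"grip":-1.0},{"x":-0.1,"y":0.008,"z":-0.24,"ax":0.0,"ay":0.0,"az":0.0,"grip":-1.0},{"x":-0.2,"y":0.013,"z":-0.24,"ax":0.0,"ay":0.0,"az":0.0,"grip":-1.0},{"x":-0.2,"y":0.013,"z":-0.24,"ax":0.0,"ay":0.0,"az":0.0,"grip":-1.0},{"x":-0.2,"y":0.013,"z":-0.24,"ax":0.0,"ay":0.0,"az":0.0,"grip":-1.0},{"x":-0.2,"y":0.013,"z":-0.24,"ax":0.0,"ay":0.0,"az":0.0,"grip":-1.0}]}}

```text
time: 7.3
tool_pos: [0.5152, 0.2236, 0.2601]
tcp_rot: [-3.14, -0.083, -0.003]
wrist_force: [0.0, 0.9, 0.1]
width: 1.0
grip_force: 0.0
```

```bash
python3 -c "
from h import *
from workcell import imaging
for n in ('wrist','scene'):
    c=imaging.read_camera(n);np.savez(n+'3.npz',**c);cv2.imwrite(f'pics/{n}3.png',c['img'][:,:,::-1])
go([.503,.228,.26],.053)"
```

```text
t 7.4 pos [0.5156 0.2236 0.2599] xyz [-0.0246 -0.0101 -0.0002] F [ 0.7 -0.1 -0.5] w 1.001 q [ 0.37  0.03  1.81 -0.    1.29  1.88]
a [-0.0008 -0.003  -0.0008]
```

View pics/wrist3.png

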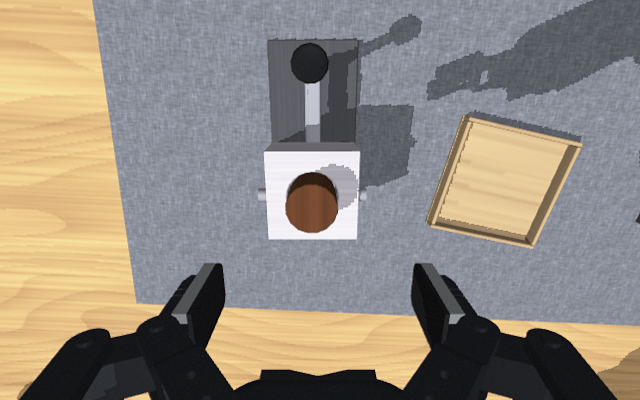

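View pics/scene3.png

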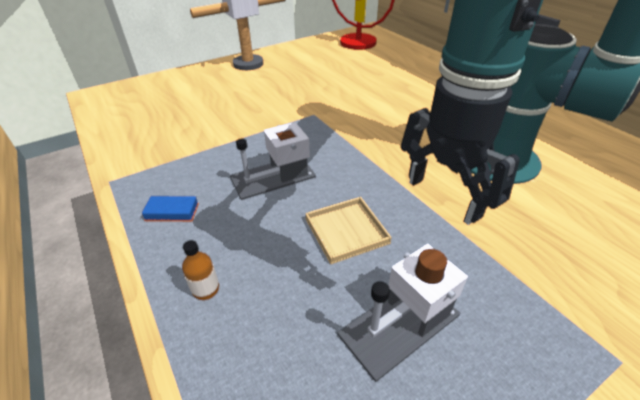

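Cap and knob both stayed up. In the wrist view the cap top is at about (312,206) and the knob at (310,63). In the scene view the cap is at (431,265).

Run:
```python
from h import *
for n,b in(("wrist",(280,165,345,240)),("scene",(410,245,455,290))):
    c=dict(np.load(n+"3.npz")); hsv=cv2.cvtColor(c["img"],cv2.COLOR_RGB2HSV)
    for lo in (70,85,100):
        p,s=blob(c,(hsv[...,1]>90)&(hsv[...,2]>lo),b); q=(s[0]+s[2]/2-.5,s[1]+s[3]/2-.5)
        print(n,lo,p,s,[ray(c,*p,z).round(4)[:2] for z in(.147,.151)])
```

```text
wrist 70 [311.07798871 207.82349923] [ 286  184   52   48 1949] [array([0.504, 0.228]), array([0.5055, 0.228 ])]
wrist 85 [311.00051948 208.03168831] [ 286  185   51   47 1925] [array([0.5038, 0.2281]), array([0.5053, 0.228 ])]
wrist 100 [310.94711793 208.26864093] [ 286  185   51   47 1891] [array([0.5036, 0.2281]), array([0.5051, 0.2281])]
scene 70 [433.16059603 263.74337748] [419 250  27  33 604] [array([0.506 , 0.2338]), array([0.5089, 0.2357])]
scene 85 [432.9508547  260.29273504] [419 250  27  32 468] [array([0.5014, 0.2288]), array([0.5044, 0.2307])]
scene 100 [432.78899083 259.53211009] [419 250  27  21 436] [array([0.5006, 0.2275]), array([0.5035, 0.2295])]
```

Call:
{"op": "step_arm", "data": {"series": [{"x":-0.023,"y":-0.01,"z":0.0,"ax":0.0,"ay":0.0,"az":0.0,"grip":-1.0},{"x":-0.023,"y":-0.01,"z":0.08,"ax":0.0,"ay":0.0,"az":0.0,"grip":-1.0},{"x":-0.023,"y":-0.01,"z":0.16,"ax":0.0,"ay":0.0,"az":0.0,"grip":-1.0},{"x":-0.023,"y":-0.01,"z":0.22,"ax":0.0,"ay":0.0,"az":0.0,"grip":-1.0},{"x":-0.023,"y":-0.01,"z":0.26,"ax":0.0,"ay":0.0,"az":0.0,"grip":-1.0},{"x":-0.023,"y":-0.01,"z":0.28,"ax":0.0,"ay":0.0,"az":0.0,"grip":-1.0},{"x":-0.023,"y":-0.01,"z":0.28,"ax":0.0,"ay":0.0,"az":0.0,"grip":-1.0},{"x":-0.023,"y":-0.01,"z":0.28,"ax":0.0,"ay":0.0,"az":0.0,"grip":-1.0}]}}

```text
time: 8.2
tool_pos: [0.503, 0.2282, 0.1202]
tcp_rot: [-3.14, -0.083, -0.002]
wrist_force: [0.3, 0.7, 0.5]
width: 0.996
grip_force: 0.0
```

```bash
python3 -c "
from h import *
go([.5035,.228,.119],.053)"
```

```text
t 8.2 pos [0.503  0.2282 0.1202] xyz [0.001  0.0004 0.0025] F [0.3 0.7 0.5] w 0.996 q [0.38 0.13 1.98 0.   1.03 1.9 ]
a [-0.001  -0.0023 -0.0002]
```

Now close gently on the cap.

Call:
{"op": "step_arm", "data": {"force": 40, "series": [{"x":0.0,"y":0.0,"z":0.0,"ax":0.0,"ay":0.0,"az":0.0,"grip":1.0},{"x":0.0,"y":0.0,"z":0.0,"ax":0.0,"ay":0.0,"az":0.0,"grip":1.0},{"x":0.0,"y":0.0,"z":0.0,"ax":0.0,"ay":0.0,"az":0.0,"grip":1.0},{"x":0.0,"y":0.0,"z":0.0,"ax":0.0,"ay":0.0,"az":0.0,"grip":1.0},{"x":0.0,"y":0.0,"z":0.0,"ax":0.0,"ay":0.0,"az":0.0,"grip":1.0},{"x":0.0,"y":0.0,"z":0.0,"ax":0.0,"ay":0.0,"az":0.0,"grip":1.0},{"x":0.0,"y":0.0,"z":0.0,"ax":0.0,"ay":0.0,"az":0.0,"grip":1.0},{"x":0.0,"y":0.0,"z":0.0,"ax":0.0,"ay":0.0,"az":0.0,"grip":1.0}]}}

```text
time: 9.0
tool_pos: [0.5028, 0.228, 0.1199]
tcp_rot: [-3.14, -0.083, -0.002]
wrist_force: [1.3, 1.5, 4.6]
width: 0.5
grip_force: 41.4
```

Call:
{"op": "step_arm", "data": {"series": [{"x":0.0,"y":0.0,"z":-0.02,"ax":0.0,"ay":0.0,"az":0.0,"grip":1.0},{"x":0.0,"y":0.0,"z":-0.04,"ax":0.0,"ay":0.0,"az":0.0,"grip":1.0},{"x":0.0,"y":0.0,"z":-0.06,"ax":0.0,"ay":0.0,"az":0.0,"grip":1.0},{"x":0.0,"y":0.0,"z":-0.09,"ax":0.0,"ay":0.0,"az":0.0,"grip":1.0},{"x":0.0,"y":0.0,"z":-0.12,"ax":0.0,"ay":0.0,"az":0.0,"grip":1.0},{"x":0.0,"y":0.0,"z":-0.14,"ax":0.0,"ay":0.0,"az":0.0,"grip":1.0},{"x":0.0,"y":0.0,"z":-0.14,"ax":0.0,"ay":0.0,"az":0.0,"grip":1.0}]}}

```text
time: 9.7
tool_pos: [0.5037, 0.2283, 0.1922]
tcp_rot: [-3.139, -0.083, -0.007]
wrist_force: [-0.1, 0.2, -0.6]
width: 0.502
grip_force: 43.1
```

```bash
python3 -c "
from h import *
from workcell import imaging
for n in ('wrist','scene'):
    c=imaging.read_camera(n);np.savez(n+'4.npz',**c);cv2.imwrite(f'pics/{n}4.png',c['img'][:,:,::-1])
go([.4965,-.002,.19],.053)"
```

```text
t 9.8 pos [0.5023 0.2278 0.1897] xyz [-0.0359  0.4582 -0.0007] F [ 0.4  0.3 -0.1] w 0.503 q [0.38 0.06 1.92 0.   1.16 1.9 ]
a [-0.0004 -0.0013 -0.0001]
```

View pics/scene4.png

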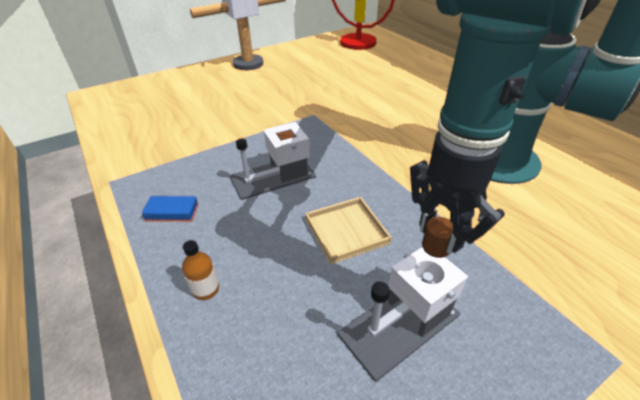

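The cap is held upright, clear of the nest at (437,237), and the rod is still up. Moving over the tray.

Call:
{"op": "step_arm", "data": {"series": [{"x":-0.036,"y":0.06,"z":0.0,"ax":0.0,"ay":0.0,"az":0.4,"grip":1.0},{"x":-0.036,"y":0.13,"z":0.0,"ax":0.0,"ay":0.0,"az":0.4,"grip":1.0},{"x":-0.036,"y":0.21,"z":0.0,"ax":0.0,"ay":0.0,"az":0.4,"grip":1.0},{"x":-0.036,"y":0.29,"z":0.0,"ax":0.0,"ay":0.0,"az":0.4,"grip":1.0},{"x":-0.036,"y":0.37,"z":0.0,"ax":0.0,"ay":0.0,"az":0.4,"grip":1.0},{"x":-0.036,"y":0.43,"z":0.0,"ax":0.0,"ay":0.0,"az":0.4,"grip":1.0},{"x":-0.036,"y":0.458,"z":0.0,"ax":0.0,"ay":0.0,"az":0.4,"grip":1.0},{"x":-0.036,"y":0.458,"z":0.0,"ax":0.0,"ay":0.0,"az":0.4,"grip":1.0},{"x":-0.036,"y":0.458,"z":0.0,"ax":0.0,"ay":0.0,"az":0.4,"grip":1.0}]}}

```text
time: 10.7
tool_pos: [0.496, -0.0014, 0.1887]
tcp_rot: [-3.131, 0.247, 0.002]
wrist_force: [-0.6, -0.6, -0.8]
width: 0.504
grip_force: 43.1
```

```bash
python3 -c "
from h import *
go([.4965,-.002,.03],-.157)"
```

```text
t 10.7 pos [ 0.496  -0.0014  0.1887] xyz [0.0015 0.0012 0.3175] F [-0.6 -0.6 -0.8] w 0.504 q [-0.05 -0.04  2.03  0.    1.16  1.67]
a [-0.0013  0.0023 -0.0004]
```

Descend to about 10 mm above the expected contact height, then look.

Call:
{"op": "step_arm", "data": {"series": [{"x":0.0,"y":0.0,"z":0.06,"ax":0.0,"ay":0.0,"az":0.0,"grip":1.0},{"x":0.0,"y":0.0,"z":0.14,"ax":0.0,"ay":0.0,"az":0.0,"grip":1.0},{"x":0.0,"y":0.0,"z":0.21,"ax":0.0,"ay":0.0,"az":0.0,"grip":1.0},{"x":0.0,"y":0.0,"z":0.26,"ax":0.0,"ay":0.0,"az":0.0,"grip":1.0},{"x":0.0,"y":0.0,"z":0.3,"ax":0.0,"ay":0.0,"az":0.0,"grip":1.0},{"x":0.0,"y":0.0,"z":0.316,"ax":0.0,"ay":0.0,"az":0.0,"grip":1.0},{"x":0.0,"y":0.0,"z":0.316,"ax":0.0,"ay":0.0,"az":0.0,"grip":1.0},{"x":0.0,"y":0.0,"z":0.316,"ax":0.0,"ay":0.0,"az":0.0,"grip":1.0}]}}

```text
time: 11.5
tool_pos: [0.4972, -0.0013, 0.0321]
tcp_rot: [-3.132, 0.244, -0.002]
wrist_force: [0.2, 0.5, -0.3]
width: 0.5
grip_force: 43.2
```

```bash
python3 -c "
from h import *
from workcell import imaging
c=imaging.read_camera('scene');cv2.imwrite('pics/s5.png',cv2.resize(c['img'][130:300,240:460,::-1],(770,595)))
go([.4965,-.002,.02],-.157)"
```

```text
t 11.55 pos [ 0.4976 -0.0015  0.0325] xyz [-0.0021  0.0014  0.0251] F [0.6 0.3 0.8] w 0.504 q [-0.05  0.15  2.15  0.    0.84  1.67]
a [-0.0006 -0.0043  0.0022]
```

View pics/s5.png

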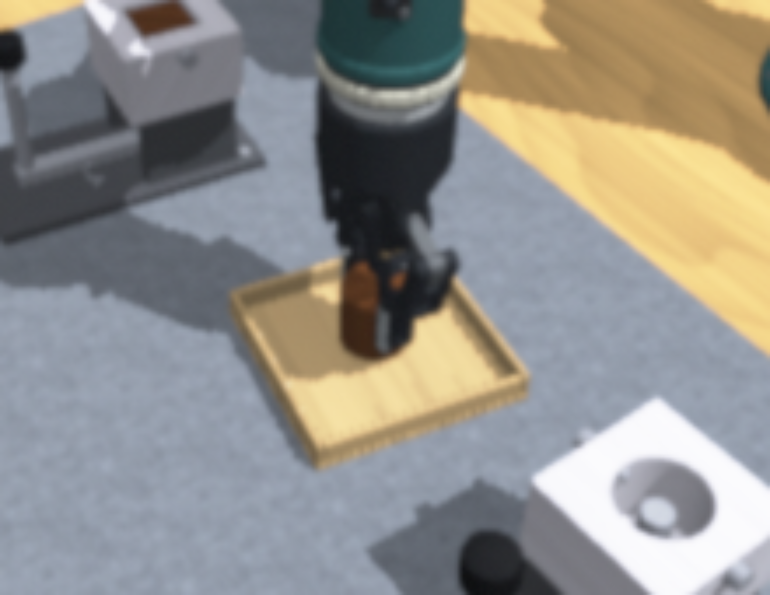

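The cap hangs upright over the tray centre, with its underside at about crop (375,350) and close to the floor. I'll step down in small amounts and watch the force.

Call:
{"op": "step_arm", "data": {"series": [{"x":0.0,"y":0.0,"z":0.005,"ax":0.0,"ay":0.0,"az":0.0,"grip":1.0},{"x":0.0,"y":0.0,"z":0.01,"ax":0.0,"ay":0.0,"az":0.0,"grip":1.0},{"x":0.0,"y":0.0,"z":0.014,"ax":0.0,"ay":0.0,"az":0.0,"grip":1.0},{"x":0.0,"y":0.0,"z":0.016,"ax":0.0,"ay":0.0,"az":0.0,"grip":1.0},{"x":0.0,"y":0.0,"z":0.016,"ax":0.0,"ay":0.0,"az":0.0,"grip":1.0}]}}

```text
time: 12.05
tool_pos: [0.4961, -0.002, 0.0231]
tcp_rot: [3.132, -0.246, -0.001]
wrist_force: [0.2, 0.2, -0.9]
width: 0.506
grip_force: 43.2
```

Call:
{"op": "step_arm", "data": {"series": [{"x":0.0,"y":0.0,"z":0.002,"ax":0.0,"ay":0.0,"az":0.0,"grip":1.0},{"x":0.0,"y":0.0,"z":0.004,"ax":0.0,"ay":0.0,"az":0.0,"grip":1.0},{"x":0.0,"y":0.0,"z":0.004,"ax":0.0,"ay":0.0,"az":0.0,"grip":1.0}]}}

```text
time: 12.35
tool_pos: [0.4962, -0.0019, 0.0211]
tcp_rot: [3.132, -0.246, -0.001]
wrist_force: [-0.3, 0.4, -0.4]
width: 0.499
grip_force: 43.2
```

Call:
{"op": "step_arm", "data": {"series": [{"x":0.0,"y":0.0,"z":0.002,"ax":0.0,"ay":0.0,"az":0.0,"grip":1.0},{"x":0.0,"y":0.0,"z":0.003,"ax":0.0,"ay":0.0,"az":0.0,"grip":1.0},{"x":0.0,"y":0.0,"z":0.003,"ax":0.0,"ay":0.0,"az":0.0,"grip":1.0}]}}

```text
time: 12.65
tool_pos: [0.4962, -0.0019, 0.0197]
tcp_rot: [3.132, -0.246, -0.0]
wrist_force: [-0.4, 0.3, -0.2]
width: 0.507
grip_force: 43.2
```

Call:
{"op": "step_arm", "data": {"series": [{"x":0.0,"y":0.0,"z":0.002,"ax":0.0,"ay":0.0,"az":0.0,"grip":1.0},{"x":0.0,"y":0.0,"z":0.003,"ax":0.0,"ay":0.0,"az":0.0,"grip":1.0},{"x":0.0,"y":0.0,"z":0.003,"ax":0.0,"ay":0.0,"az":0.0,"grip":1.0}]}}

```text
time: 12.95
tool_pos: [0.4965, -0.0019, 0.019]
tcp_rot: [-3.132, 0.246, -0.0]
wrist_force: [-1.9, -0.2, 5.7]
width: 0.501
grip_force: 43.9
```

Contact. Open partway so the fingers stay clear of the walls, then go straight up.

Call:
{"op": "step_arm", "data": {"series": [{"x":0.0,"y":0.0,"z":0.0,"ax":0.0,"ay":0.0,"az":0.0,"grip":-0.5},{"x":0.0,"y":0.0,"z":0.0,"ax":0.0,"ay":0.0,"az":0.0,"grip":-0.5},{"x":0.0,"y":0.0,"z":0.0,"ax":0.0,"ay":0.0,"az":0.0,"grip":-0.5},{"x":0.0,"y":0.0,"z":0.0,"ax":0.0,"ay":0.0,"az":0.0,"grip":-0.5},{"x":0.0,"y":0.0,"z":0.0,"ax":0.0,"ay":0.0,"az":0.0,"grip":-0.5}]}}

```text
time: 13.45
tool_pos: [0.4963, -0.0019, 0.0182]
tcp_rot: [3.132, -0.246, -0.0]
wrist_force: [-0.1, -0.3, -0.1]
width: 0.747
grip_force: 0.0
```

Call:
{"op": "step_arm", "data": {"series": [{"x":0.0,"y":0.0,"z":-0.03,"ax":0.0,"ay":0.0,"az":0.0,"grip":-0.5},{"x":0.0,"y":0.0,"z":-0.08,"ax":0.0,"ay":0.0,"az":0.0,"grip":-0.5},{"x":0.0,"y":0.0,"z":-0.16,"ax":0.0,"ay":0.0,"az":0.0,"grip":-0.5},{"x":0.0,"y":0.0,"z":-0.24,"ax":0.0,"ay":0.0,"az":0.0,"grip":-0.5},{"x":0.0,"y":0.0,"z":-0.3,"ax":0.0,"ay":0.0,"az":0.0,"grip":-0.5},{"x":0.0,"y":0.0,"z":-0.3,"ax":0.0,"ay":0.0,"az":0.0,"grip":-0.5},{"x":0.0,"y":0.0,"z":-0.3,"ax":0.0,"ay":0.0,"az":0.0,"grip":-0.5}]}}

```text
time: 14.15
tool_pos: [0.4969, -0.002, 0.1691]
tcp_rot: [-3.132, 0.246, -0.003]
wrist_force: [-0.7, 0.4, -0.7]
width: 0.744
grip_force: 0.0
```

```bash
python3 -c "
from h import *
from workcell import imaging
c=imaging.read_camera('scene');cv2.imwrite('pics/s6.png',cv2.resize(c['img'][130:300,240:460,::-1],(770,595)))
go([.4965,-.002,.02])"
```

```text
t 14.2 pos [ 0.4958 -0.0019  0.1676] xyz [ 0.0017 -0.      0.2953] F [-0.5 -0.1 -1.2] w 0.746 q [-0.05 -0.03  2.05 -0.    1.12  1.67]
```

View pics/s6.png

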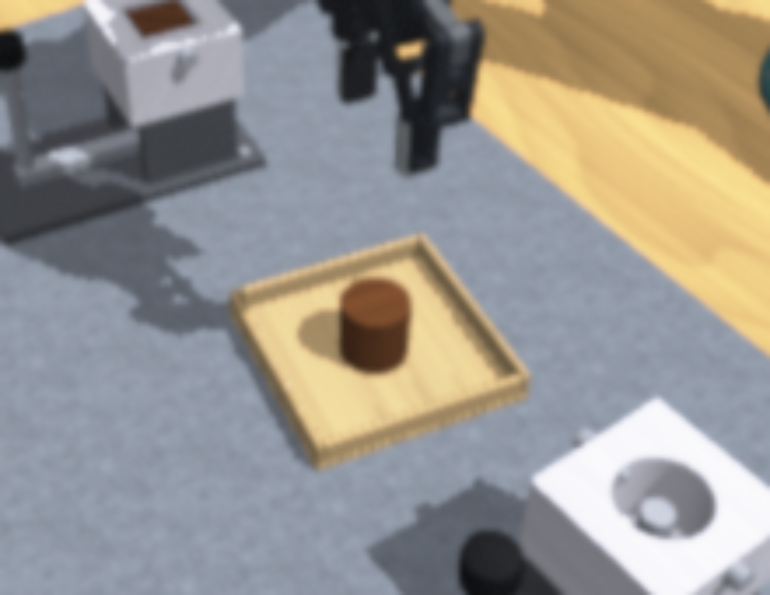

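The cap stands upright at the tray centre (crop 375,325), and the gripper is clear.

```bash
python3 -c "
from workcell import bot
print(bot.finish_job())"
```

```text
the job is handed in; nothing more can be done
None
```

The job is handed in at about 14 s of arm time: the last picture shows the cap upright in the middle of the tray with the gripper clear. The square nest's rod was left alone, and no verdict came back.

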